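# Clamp the swing arm of a microscope camera stand

### The arm

A 6-joint arm with a two-finger parallel gripper is mounted at the origin on the work surface. World frame = base frame: x ahead of the robot, y to its left, z up, the work surface at z = 0. Lengths are in m, angles in rad, forces in N, time in s.
With the tool pointing down it reaches from about 0.4 to 0.925 m from the base axis. Payload 3.4 kg.
Tool frame: the origin (TCP) lies at the very end of the fingers, on their centre line; the grasp point (between the pads) lies 19 mm behind it; z points along the fingers, y is the direction in which the jaws open and shut (so a half turn about z gives the same grasp; the last joint's range is limited). The gripper opens to 85 mm and grips with 20 to 120 N. Pads are 22 mm wide; open, the fingers measure 114 mm over their backs; the gripper's body (76 mm by 85 mm) begins 54 mm behind the grasp point. The pads swing forward as they close: fully open they stand 13 mm farther back than shut.
Start: joints at [-0.073, 0.307, 1.506, -0, 1.328, -0.073], TCP at [0.575, -0, 0.231] pointing down, gripper open.
Joint ranges: [-3.12, 3.12], [-1.05, 2.28], [0.14, 2.33], [-1.42, 4.57], [0.1, 2.73], [-2.68, 2.68]. Speed limits (rad/s): [2.57, 2.57, 3.14, 3.14, 3.14, 3.14].

### API

Orientations are given as a rotation vector (axis times angle).
In Python, from cell import manip, optics gives the robot as it stands.
- The arm moves only by the shell command python3 -m pendant 'ROWS' [FORCE]. ROWS is JSON, a list of rows, each a list of 5 numbers: the opening, from 0 (shut) to 1 (fully open), then the shift along the tool's x, y, z in mm, then the turn about the tool's z in degrees. A call has 1 to 8 rows; each row is the pose to reach, as a shift and turn from the pose commanded when the call began, along the tool's axes at that moment; what a row does not reach only later rows make up. A row lasts 1/8 s, in which the tool goes at most 62.5 mm and 10.7 degrees, less where a joint would pass 70% of its speed; a pose out of reach is approached as far as the arm can. A call with a gripper value outside its range is refused whole. The fingers move at their own pace and stop on an object; FORCE is the grip in N (left out, the last holds). Time passes only in rows, so rows that repeat a pose let the fingers close. It gives the time, the measured TCP pose, the force and the opening at its end, in the units of the state.
- manip.get_state(): the state, without advancing time (a new reading comes with each control period).
- optics.capture(name): name is "scene" or "side" or "wrist"; returns a dict with "frame" (384x512x3 uint8, blue, green, red), "fx", "fy", "cx", "cy" (pixels), "distortion" ([k1, k2, p1, p2, k3] as OpenCV has them; the pictures are not rectified), "rvec" (rotation vector, rad) and "tvec" (3), from world to camera coordinates, as OpenCV has them. Camera axes: x right, y down, z forward; pixel columns grow to the right and rows downward; lengths in m; the calibration is good to about 2 mm. A picture is of the moment at which its call begins. There is no depth.
- manip.sign_off(): hands the job in, once; it reports no verdict.
The state is a dict: "time_s": time; "joint_pos": joint angles; "qvel": joint speeds; "joint_torque": joint torques, N m; "eef_pos": TCP position; "orientation": TCP orientation; "force": force on the tool from outside, world axes, zero at the start; "moment": the same for the moment, N m; "grip_width": opening from 0.0 (shut) to 1.0 (fully open).
Only numpy, scipy, OpenCV 4.12 (cv2) and the standard library are available. Lean on these libraries where they do the work, as an engineer would, in place of code of your own. Each camera call takes 0.05 s, during which the arm holds its last target. There are 200 camera calls.

### The job

The swing arm of the camera stand is loose on the bench. Swing it upright so that the flat on its shaft faces the clamp screw, put the T-handle hex key fully into the screw and turn it clockwise until the screw is firmly tight on the flat, without overtightening it. Leave the key standing in the screw, the arm upright, and the other things on the bench where they are.

Things in the scene. Friction and masses are not known exactly. Their poses are not given: they have to be found in the camera images.
- stand: Fixed camera stand: grey base 120 x 140 x 12 mm, upright aluminium block 56 (x) x 50 (y) mm, top 112 mm above the bench. Origin: on the bench under the block's centre and the clamp screw. The shaft runs through the block along the stand's y, 85 mm above the bench; the swing arm is on its +y end, 100 mm from the block's centre.
- pivot (a point): Point on the shaft's axis (stand frame 0, 130, 85 mm) in the plane of the middle of the grip pin; the pin circles about it at 75 mm radius. Its axes are the stand's.
- pin (a point): Middle of the grip pin, a steel pin 12 mm thick sticking out 49 mm from the arm's end along the stand's +y, parallel to the shaft, 75 mm from its axis; 24 mm of bare pin on each side of this point. The arm (18 mm wide, 10 mm thick) is on its -y side. The upright pin is 160 mm above the bench.
- swing (a joint): Angle of arm and shaft, rad: 0 = arm upright and the shaft's flat facing up to the clamp screw; positive = arm leaning to the stand's -x side. About 0.1 Nm of friction holds it where it is left; range -0.6 to 1.4. The flat must face the screw within about 0.1 rad.
- clamp_screw: Clamp screw, dark steel, upright over the shaft; origin inside it on its axis; this frame does not turn. Clockwise from above lowers it 4 mm per rad (steep quick-clamp thread) against about 0.2 Nm of friction. It meets the flat 0.4 to 1.1 rad after its start (unknown), then stiffens by 0.5 Nm per rad. Tight: 0.13 to 0.20 Nm above the running torque (32 to 50 N clamp force); 0.25 above (62 N) is too much. Stays when let go.
- socket (a point): Centre of the mouth of the hexagon socket in the screw's head (head 25 mm wide); turns with the screw. 18 mm deep, made for the 12 mm key with 0.7 mm play a side (about 0.12 rad either way); z up, x points to a corner of the hexagon. Mouth 142 to 146 mm above the bench at the start; it goes down with the screw.
- key: T-handle hex key, 130 g, loose, standing upright in the hole of its holder, tip 40 mm below the holder's top. Origin: at the tip; z up along the shank. Shank: hexagon 12 mm across flats with a corner on +x, from 3 mm above the tip up, below it a round pilot nose 7.4 mm thick, 3 mm long. Grip bar: 80 mm along x, 18 mm wide along y, 20 mm high, from 85 to 105 mm above the tip. Any of its six turns fits the socket.
- holder: Fixed black block 60 x 60 x 45 mm with the key's round hole (16 mm, 40 mm deep) in its middle; origin on the bench under it.
- oil_bottle: Bystander: amber bottle 28 mm across, 62 mm high; origin under it.
- objective: Bystander: microscope objective, steel, 25 mm across, 44 mm high, standing; origin under it.
- slide_box: Bystander: blue slide box 70 x 140 x 34 mm; origin under it.
- dish: Bystander: white shallow dish 90 mm across, 16 mm high; origin under it.
- shaft: Steel shaft 24 mm thick, turning with the arm; origin on its axis under the screw, y along it, z towards the arm's side. A flat 1.5 mm deep, 11 mm wide runs along it on the side to which the arm points (+z). If it is misaligned, the screw meets the round up to 0.4 rad of turn earlier than it would meet the flat.
Mind the look-alikes: they are no part of the job. What is shaped like the key but purple is not meant.

How it is judged:
On the way, in this order (a step that is already met when the one before it is completed fails the run):
1. the swing arm is brought upright (within 0.12 rad) (value of joint swing between -0.12 and 0.12 rad), for 0.2 s.
2. the hex key is seated in the screw's socket (tip at least 13 mm below the mouth) (z of key in the frame of socket below -0.013 m and horizontal distance between key and socket below 0.004 m), for 0.2 s.
3. the screw is tightened on the shaft (clamp force above 30 N) (contact force between clamp_screw and shaft above 30 N), for 0.2 s.
At the end, for the whole second after the job is handed in: The screw clamps the shaft with more than 25 N, the arm is upright within 0.1 rad, and the key stands at rest in the screw's socket, its tip at least 13 mm below the mouth, leaning less than 0.3 rad (all of step 2 and contact force between clamp_screw and shaft above 25 N and value of joint swing between -0.1 and 0.1 rad and angle between key's own z axis and vertical below 0.3 rad and linear speed of key below 0.02 m/s); the robot touches nothing.
It fails at once if the screw is overtightened (clamp force above 62 N) (contact force between clamp_screw and shaft above 62 N).
It fails at once if a bystander is moved by more than 20 mm (distance of any of oil_bottle, objective, slide_box, dish from where it was at the start of the episode above 0.02 m).
It also fails if it takes over 72 s, if anything falls off the work surface, if the arm or the gripper's body presses on something with over 40 N, if the wrist force passes 120 N, or if a joint passes its speed limit or range.

## Working session

There is one attempt and no reset: what is moved stays moved. The work goes in short steps, Python scripts to look and compute and a shell command to move; the robot and the scene stay as the last step left them, time stands still between calls to the robot, and variables do not carry over. Pictures are saved under pics/ and viewed, about 8 in all and at most 12, crops included, and the job is handed in when it is done.

```bash
ls; mkdir -p pics; cat > h.py <<'E'
import numpy as np, cv2
from cell import manip, optics
def cap(n,save=None):
    c=optics.capture(n)
    if save: cv2.imwrite('pics/'+save,c['frame'])
    c['K']=np.array([[c['fx'],0,c['cx']],[0,c['fy'],c['cy']],[0,0,1]]);c['D']=np.array(c['distortion'],float)
    c['R']=cv2.Rodrigues(np.array(c['rvec'],float))[0];c['t']=np.array(c['tvec'],float).ravel()
    return c
def ray(c,uv):
    p=cv2.undistortPoints(np.array([[uv]],float),c['K'],c['D'])[0,0]
    d=c['R'].T@np.array([p[0],p[1],1.]);return -c['R'].T@c['t'],d/np.linalg.norm(d)
def onz(c,uv,z):
    o,d=ray(c,uv);return o+d*(z-o[2])/d[2]
def tri(rays):
    A=0;b=0
    for o,d in rays:
        P=np.eye(3)-np.outer(d,d);A=A+P;b=b+P@o
    x=np.linalg.solve(A,b);return x,[np.linalg.norm((np.eye(3)-np.outer(d,d))@(x-o)) for o,d in rays]
def proj(c,X):
    return cv2.projectPoints(np.array(X,float).reshape(-1,1,3),c['R'],c['t'],c['K'],c['D'])[0][:,0]
E
python3 - <<'E'
from h import *
import pickle
P={}
for n in('scene','side','wrist'):
    c=cap(n,n+'0.png');P[n]=c
    print(n,-c['R'].T@c['t'],c['fx'])
pickle.dump(P,open('p0.pkl','wb'))
s=P['scene']['frame'];w=P['side']['frame']
v=np.vstack([np.hstack([s,w])]);cv2.imwrite('pics/both0.png',cv2.resize(v,(800,300),interpolation=cv2.INTER_AREA))
E
```

```text
pics
scene [ 1.30328923 -0.43653116  0.77457401] 467.9714561442777
side [0.17235736 0.41055814 0.61364643] 348.71436510829494
wrist [0.5755242  0.06548423 0.37375435] 327.1198372619679
```

View pics/scene0.png

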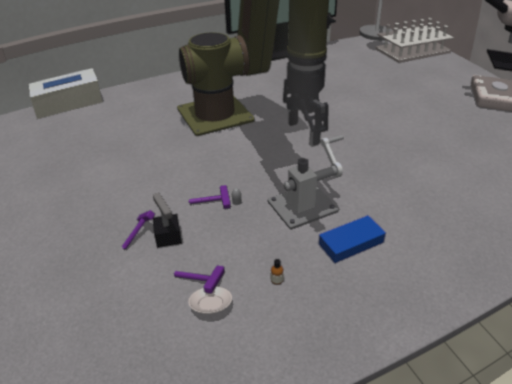

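View pics/side0.png

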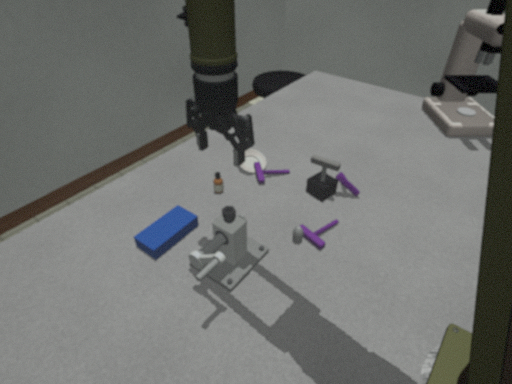

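Scene: the grey T-key stands in the black holder at (165,207)/(167,230). The three purple T-keys, lying at (210,198), (138,228) and (205,277), are the look-alikes. The stand is at (303,190), with its arm to the right and the pin near (335,140). Side: holder at (321,186), key bar at (325,162), stand at (230,240), pin near (208,265). I'll confirm with enlarged crops.

```bash
python3 - <<'E'
from h import *
import pickle
P=pickle.load(open('p0.pkl','rb'))
s=P['scene']['frame'];w=P['side']['frame']
def cr(f,x,y,a=100,b=75): return cv2.resize(f[y:y+b,x:x+a],(400,300),interpolation=cv2.INTER_CUBIC)
v=np.vstack([np.hstack([cr(s,260,130),cr(w,180,195,)]),np.hstack([cr(s,120,180),cr(w,280,140)])])
cv2.imwrite('pics/crop0.png',cv2.convertScaleAbs(v,alpha=1.5))
E
```

```text
(no output)
```

View pics/crop0.png

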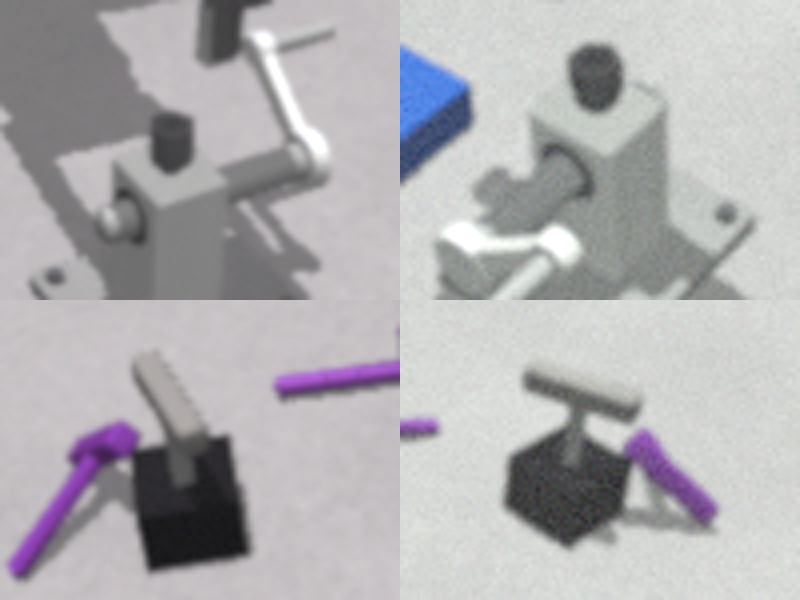

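Crop: the key is the grey T in the black holder (scene bar (155,193) to (169,216)). The screw head top is at scene (303,159) and side (229,208). The pin runs from scene (326,141) to (343,138).

```bash
python3 - <<'E'
from h import *
import pickle
P=pickle.load(open('p0.pkl','rb'));S,W=P['scene'],P['side']
def T(n,a,b):
    x,r=tri([ray(S,(260+a[0]/4,130+a[1]/4)),ray(W,(180+(b[0]-400)/4,195+b[1]/4))]);print(n,x.round(4),np.round(r,4));return x
T('screwtop',(172,117),(597,49))
T('hub',(312,162),(463,240)); T('armend',(260,43),(560,245))
def Z(n,c,x0,y0,l,z): print(n,[onz(c,(x0+p[0]/4,y0+p[1]/4),z)[:2].round(4).tolist() for p in l])
Z('block scene L,F,R',S,260,130,[(117,162),(163,206),(228,178)],.112)
Z('block side L,F,R',W,180,195,[(131,113),(205,155),(266,92)],.112)
Z('bar scene ends z.11 (far L,R; near L,R)',S,120,180,[(135,58),(157,50),(180,142),(206,133)],.11)
Z('bar side z.11',W,280,140,[(127,75),(135,60),(232,103),(240,90)],.11)
Z('holder scene top z.045 corners',S,120,180,[(133,150),(140,200),(240,193),(230,138)],.045)
Z('holder side top z.045 corners',W,280,140,[(110,158),(175,193),(230,157)],.045)
# by colour: purple, bystanders
for n,c in P.items():
    if n=='wrist': continue
    h=cv2.cvtColor(c['frame'],cv2.COLOR_BGR2HSV)
    for k,lo,hi in(('purple',(125,80,40),(160,255,255)),('blue',(100,150,60),(124,255,255))):
        m=cv2.inRange(h,lo,hi);N,_,st,ce=cv2.connectedComponentsWithStats(m)
        print(n,k,[(onz(c,ce[i],.01)[:2].round(3).tolist(),st[i,4]) for i in range(1,N) if st[i,4]>40])
for n,uv in (('objS',(237,203)),('dishS',(210,300)),('oilS',(277,283))): print(n,onz(S,uv,0)[:2].round(3))
print(manip.get_state())
E
```

```text
screwtop [0.5375 0.0242 0.1472] [0.0032 0.0032]
hub [0.5441 0.1217 0.0866] [0.004 0.004]
armend [0.4749 0.1231 0.1334] [0.0038 0.0038]
block scene L,F,R [[0.5231, 0.0001], [0.5723, 0.0038], [0.566, 0.0511]]
block side L,F,R [[0.5574, 0.0506], [0.5077, 0.0499], [0.5125, -0.0046]]
bar scene ends z.11 (far L,R; near L,R) [[0.4637, -0.3153], [0.4624, -0.3019], [0.5443, -0.3123], [0.5435, -0.2974]]
bar side z.11 [[0.5213, -0.2882], [0.5263, -0.3072], [0.4521, -0.3014], [0.4549, -0.318]]
holder scene top z.045 corners [[0.4645, -0.3275], [0.5078, -0.3353], [0.5274, -0.2814], [0.4798, -0.2722]]
holder side top z.045 corners [[0.523, -0.282], [0.4692, -0.2752], [0.4591, -0.3336]]
scene purple [([0.421, -0.156], np.int32(312)), ([0.44, -0.365], np.int32(290)), ([0.659, -0.275], np.int32(485))]
scene blue [([0.698, 0.073], np.int32(1726))]
side purple [([0.663, -0.279], np.int32(173)), ([0.447, -0.378], np.int32(149)), ([0.414, -0.15], np.int32(287))]
side blue [([0.716, 0.061], np.int32(1130))]
objS [ 0.454 -0.111]
dishS [ 0.713 -0.283]
oilS [ 0.733 -0.138]
{'time_s': 0.15, 'joint_pos': array([-7.35394460e-02,  3.07418790e-01,  1.50735017e+00,  8.81619835e-07,
        1.32839093e+00, -7.35112897e-02]), 'qvel': array([ 0.00010216, -0.00096557, -0.00333081,  0.0015463 , -0.00064678,
       -0.00208866]), 'joint_torque': array([ 7.71606137e-04, -4.57977819e+01, -2.52218986e+01, -9.54763436e-05,
        8.49722768e-03, -4.89260890e-05]), 'eef_pos': array([ 5.74485362e-01, -8.97285212e-06,  2.30591280e-01]), 'orientation': array([-2.22063322e+00, -2.22057022e+00,  1.60655931e-03]), 'force': array([-0.11087111,  0.99943968,  0.34605428]), 'moment': array([ 0.03886805, -0.00594412, -0.00748096]), 'grip_width': 1.0011030848313176}
```

View pics/wrist0.png

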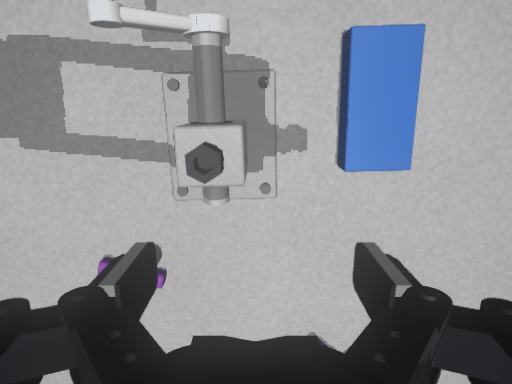

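Wrist view: hex socket at (205,161), block top (175–246, 122–187), arm hub at (208,27), arm end at (105,13). The base plate and blue box are clear. The stand is nearly aligned with the world axes.

```bash
python3 - <<'E'
from h import *
import pickle
P=pickle.load(open('p0.pkl','rb'));C=P['wrist']
def Z(n,l,z):
    q=np.array([onz(C,p,z)[:2] for p in l]);print(n,q.round(4).tolist(),'mean',q.mean(0).round(4))
    if len(q)==4:
        for a,b in((0,1),(3,2)): d=q[b]-q[a];print('  yawx',np.degrees(np.arctan2(d[1],d[0])).round(1),np.linalg.norm(d).round(4))
        for a,b in((3,0),(2,1)): d=q[b]-q[a];print('  yawy',np.degrees(np.arctan2(-d[0],d[1])).round(1),np.linalg.norm(d).round(4))
Z('base',[(163,72),(275,70),(277,199),(175,200)],.012)
Z('block',[(175,125),(244,121),(245,184),(177,187)],.112)
Z('screw bolts',[(173,85),(264,83),(265,188),(182,190)],.012)
for z in(.140,.144,.148): Z('socket',[(205,161)],z)
Z('shaft axis near/far',[(207,45),(212,120)],.085)
g=cv2.resize(C['frame'][135:190,170:250],(800,550),interpolation=cv2.INTER_CUBIC);cv2.imwrite('pics/sock0.png',cv2.convertScaleAbs(g,alpha=1.7,beta=20))
E
```

```text
base [[0.4798, 0.0983], [0.5962, 0.1002], [0.6006, -0.0392], [0.4832, -0.0403]] mean [0.54   0.0298]
  yawx 0.9 0.1164
  yawx 0.5 0.1174
  yawy 1.4 0.1386
  yawy 1.8 0.1395
block [[0.5127, 0.0502], [0.5668, 0.0533], [0.5672, 0.0026], [0.5111, 0.0001]] mean [0.5394 0.0265]
  yawx 3.2 0.0542
  yawx 2.6 0.0561
  yawy -1.9 0.0501
  yawy 0.4 0.0506
screw bolts [[0.4893, 0.0855], [0.5849, 0.0875], [0.5867, -0.0261], [0.4919, -0.0284]] mean [0.5382 0.0296]
  yawx 1.2 0.0955
  yawx 1.4 0.0948
  yawy 1.3 0.1139
  yawy 0.9 0.1136
socket [[0.5394, 0.0264]] mean [0.5394 0.0264]
socket [[0.54, 0.0271]] mean [0.54   0.0271]
socket [[0.5406, 0.0277]] mean [0.5406 0.0277]
shaft axis near/far [[0.5365, 0.1123], [0.5384, 0.0528]] mean [0.5374 0.0826]
```

View pics/sock0.png

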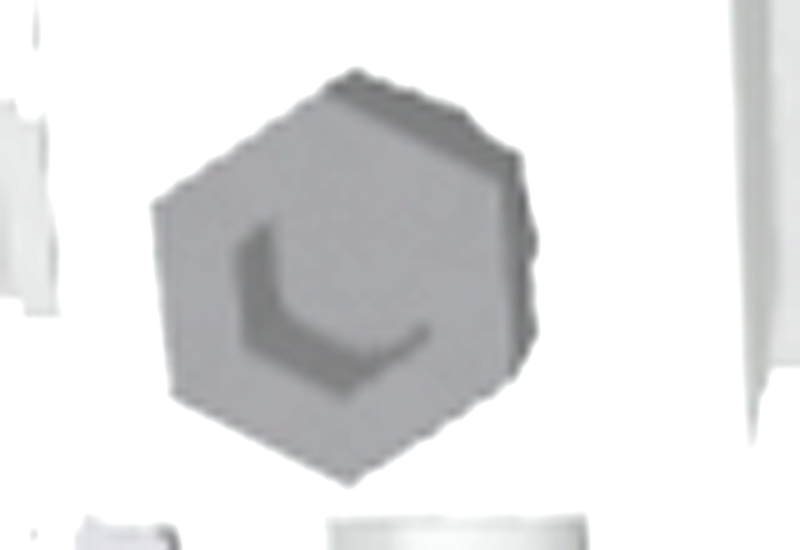

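Socket is about (0.539, 0.0255), with hex corners at about 34° (mod 60) in world. The stand yaw is about 1°, and the pin middle is about (0.474, 0.158, 0.127), with swing about +0.97. I'll move above the pin and check.

```bash
python3 -m pendant '[[0.5,50,-30,0,0],[0.5,100,-60,0,0],[0.5,160,-100,0,0],[0.5,160,-100,30,0],[0.5,160,-100,30,0],[0.5,160,-100,30,0]]' 20; python3 - <<'E'
from h import *
import pickle
W=cap('wrist','wrist1.png');S=cap('side','side1.png');pickle.dump((W,S),open('p1.pkl','wb'))
v=np.hstack([cv2.resize(W['frame'],(440,330)),cv2.resize(S['frame'][180:300,150:280],(358,330),interpolation=cv2.INTER_CUBIC)])
cv2.imwrite('pics/v1.png',v); print(manip.get_state()['eef_pos'],manip.get_state()['force'])
E
```

```text
time_s: 0.9
eef_pos: [0.4758, 0.1596, 0.2018]
orientation: [2.221, 2.221, 0.0]
force: [0.8, 0.0, 0.4]
grip_width: 0.5
[0.47643476 0.15937823 0.20219003] [-0.10119134 -0.37926766 -0.13074633]
```

View pics/v1.png

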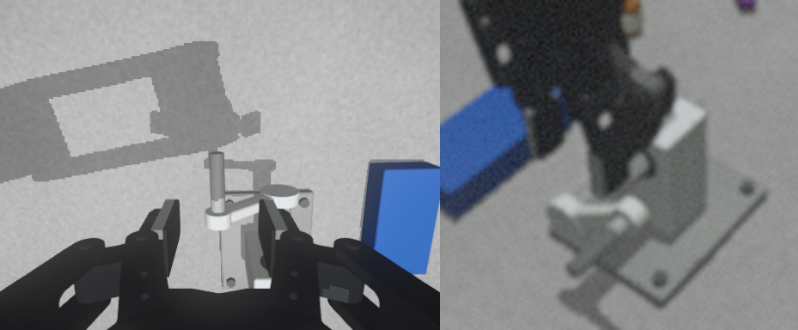

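The pin lies between the open fingers at (217,153–207) in the scaled wrist view, about (252,178–241) full size.

```bash
python3 - <<'E'
from h import *
import pickle
W,S=pickle.load(open('p1.pkl','rb'))
k=512/440
for p in((217,155),(217,205),(281,190)):
    for z in(.085,.127,.14): print(p,z,onz(W,(p[0]*k,p[1]*k),z)[:2].round(4))
E
```

```text
(217, 155) 0.085 [0.4751 0.1656]
(217, 155) 0.127 [0.4753 0.1752]
(217, 155) 0.14 [0.4754 0.1782]
(217, 205) 0.085 [0.4749 0.1146]
(217, 205) 0.127 [0.4752 0.1324]
(217, 205) 0.14 [0.4753 0.138 ]
(281, 190) 0.085 [0.5377 0.1303]
(281, 190) 0.127 [0.5278 0.1456]
(281, 190) 0.14 [0.5248 0.1504]
```

```bash
python3 -m pendant '[[0.5,-2,0,45,0],[0.5,-2,0,92,0],[0.4,-2,0,92,0],[0.3,-2,0,92,0],[0.3,-2,0,92,0],[0.3,-2,0,92,0]]'; python3 -m pendant '[[0.3,0,8,-6,0],[0.3,0,16,-12,0],[0.3,0,24,-18,0],[0.3,0,32,-22,0],[0.3,0,40,-26,0],[0.3,0,48,-29,0],[0.3,0,55,-31,0],[0.3,0,60,-31,0]]'; python3 -m pendant '[[0.3,0,0,0,0],[0.2,0,0,0,0],[0.1,0,0,0,0],[0.1,0,0,0,0],[0.1,0,0,0,0],[0.1,0,0,0,0]]'; python3 - <<'E'
from h import *
import pickle
print(manip.get_state()['force'])
W=cap('wrist','wrist2.png');S=cap('scene','scene2.png');D=cap('side');pickle.dump((W,S,D),open('p2.pkl','wb'))
v=np.hstack([cv2.resize(W['frame'],(400,300)),cv2.resize(S['frame'][110:185,280:380],(400,300),interpolation=cv2.INTER_CUBIC)])
cv2.imwrite('pics/v2.png',v)
E
```

```text
time_s: 1.75
eef_pos: [0.4762, 0.1582, 0.1109]
orientation: [2.22, 2.22, 0.004]
force: [0.1, -0.1, 0.2]
grip_width: 0.303
time_s: 2.75
eef_pos: [0.5361, 0.158, 0.1405]
orientation: [2.221, 2.221, 0.001]
force: [-1.6, 0.3, 1.3]
grip_width: 0.294
time_s: 3.5
eef_pos: [0.5347, 0.1579, 0.1402]
orientation: [-2.221, -2.221, 0.001]
force: [-1.2, -0.6, -0.1]
grip_width: 0.13
[-1.15765361 -0.60708679 -0.10847337]
```

View pics/v2.png

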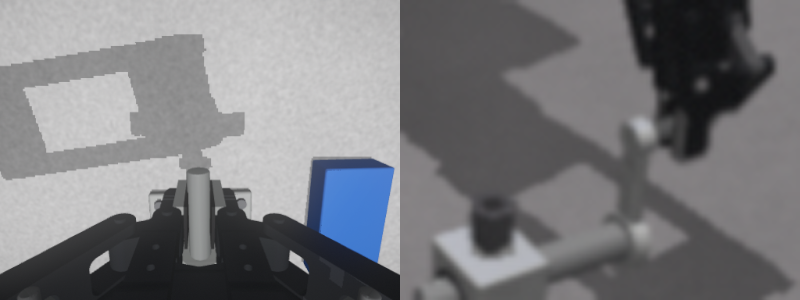

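The arm now stands upright in the gripper (scene crop: hub (640,238), arm end (640,130)). I'll release and go to look at the key from above.

```bash
python3 -m pendant '[[0.3,0,0,0,0],[0.3,0,0,0,0],[0.3,0,0,-50,0],[0.3,0,0,-100,0],[0.4,-60,-5,-110,-10],[0.5,-120,-10,-110,-20],[0.6,-180,-15,-110,-30],[0.6,-240,-20,-110,-40]]'; python3 -m pendant '[[0.6,-35,38,0,-10],[0.6,-70,75,0,-20],[0.6,-110,113,0,-30],[0.6,-145,151,0,-40],[0.6,-145,158,0,-50],[0.6,-145,158,0,-55],[0.6,-145,158,0,-55]]';python3 - <<'E'
from h import *
import pickle
s=manip.get_state();print(s['eef_pos'],s['joint_pos'],cv2.Rodrigues(np.array(s['orientation']))[0].round(3))
W=cap('wrist','wrist3.png');S=cap('scene','scene3.png');D=cap('side');pickle.dump((W,S,D),open('p3.pkl','wb'))
v=np.hstack([W['frame'],cv2.resize(S['frame'][130:210,270:350],(288,384),interpolation=cv2.INTER_CUBIC)])
cv2.imwrite('pics/v3.png',v)
E
```

```text
time_s: 4.65
eef_pos: [0.5166, -0.0716, 0.2509]
orientation: [1.355, 2.832, 0.001]
force: [-0.3, -0.1, 0.9]
grip_width: 0.6
time_s: 5.52
eef_pos: [0.7308, -0.0849, 0.2499]
orientation: [-0.095, 3.14, 0.0]
force: [-0.3, -0.0, 0.2]
grip_width: 0.599
[ 0.73075577 -0.08490835  0.24993861] [-1.73091592e-01  5.24992730e-01  1.09729150e+00  4.70683772e-05
  1.51930392e+00 -1.80452975e+00] [[-0.998 -0.061  0.   ]
 [-0.061  0.998  0.   ]
 [-0.     0.    -1.   ]]
```

View pics/v3.png

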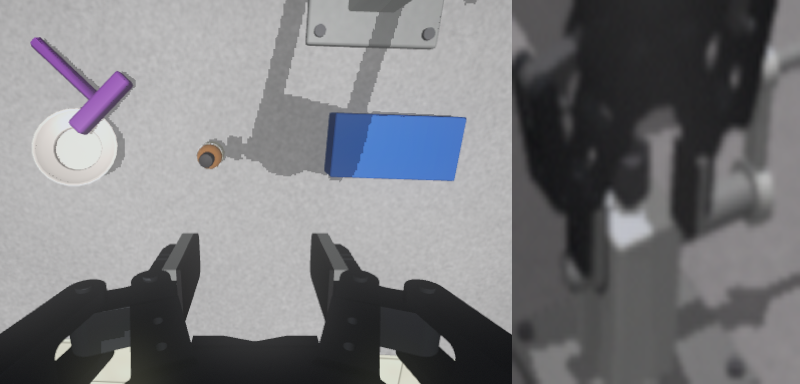

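I took the wrong sign for tool y, so it went to (0.73,-0.085) in free space and touched nothing. The view shows the dish, oil bottle and box undisturbed. Correcting towards the key.

```bash
python3 -m pendant '[[0.6,45,-37,0,0],[0.6,90,-75,0,0],[0.6,135,-112,0,0],[0.6,180,-150,0,0],[0.6,225,-188,0,0],[0.6,246,-206,0,0],[0.6,246,-206,0,0],[0.6,246,-206,0,0]]';python3 - <<'E'
from h import *
import pickle
s=manip.get_state();print(s['eef_pos'],s['joint_pos'])
W=cap('wrist','wrist3.png');S=cap('scene','scene3.png');D=cap('side');pickle.dump((W,S,D),open('p3.pkl','wb'))
v=np.hstack([W['frame'],cv2.resize(S['frame'][130:210,270:350],(288,384),interpolation=cv2.INTER_CUBIC)])
cv2.imwrite('pics/v3b.png',v)
E
```

```text
time_s: 6.68
eef_pos: [0.498, -0.3054, 0.2507]
orientation: [-0.096, 3.139, 0.0]
force: [0.4, -0.1, -0.3]
grip_width: 0.602
[ 0.4979706  -0.30538501  0.25069886] [-6.22905123e-01  3.05193142e-01  1.45821110e+00  7.82021523e-04
  1.37723491e+00 -2.25475491e+00]
```

View pics/v3b.png

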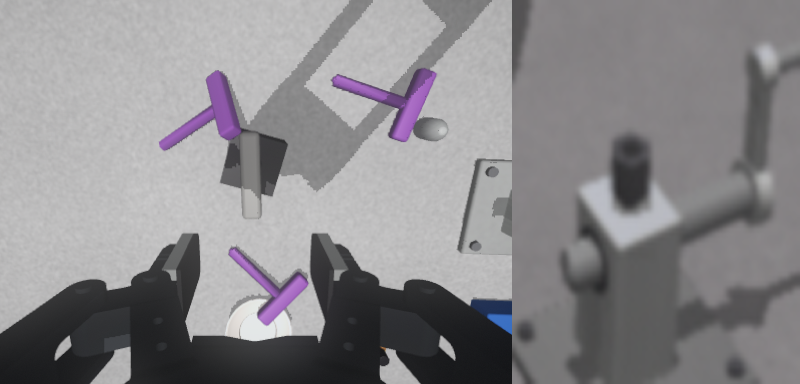

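The wrist view shows the grey key bar from (251,130) to (252,217), above the black holder and almost in line with the tool. The purple ones lie flat on the bench. The scene crop shows the swing arm upright.

```bash
python3 - <<'E'
from h import *
import pickle
W,S,D=pickle.load(open('p3.pkl','rb'))
g=W['frame'];h=cv2.cvtColor(g,cv2.COLOR_BGR2HSV)
m=np.zeros(g.shape[:2],np.uint8);m[120:228,236:270]=1
print(g[180,244:268:3].tolist(),g[140,238:268:3].tolist(),g[210,236:270:3].tolist())
q=[onz(W,p,.110)[:2] for p in((242,130),(260,130),(262,218),(243,218))];print(np.round(q,4),np.mean(q,0).round(4))
a=(q[0]+q[1])/2;b=(q[2]+q[3])/2;d=b-a;print('angle',np.degrees(np.arctan2(d[1],d[0])),np.linalg.norm(d))
R=cv2.Rodrigues(np.array([-.096,3.139,0.]))[0]
s=manip.get_state();dd=np.r_[np.mean(q,0)-s['eef_pos'][:2],0];print('tool shift mm',(R.T@dd*1000).round(1), 'tool x dir',np.degrees(np.arctan2(R[1,0],R[0,0])))
# swing check from scene: hub & arm end in crop
for n,p in(('hub',(762,195)),('end',(762,63))):
    o,dv=ray(S,(270+(p[0]-512)*80/288,130+p[1]*80/384)); t=(.130-o[1])/dv[1];print(n,(o+t*dv).round(4))
E
```

```text
[[123, 124, 124], [126, 127, 128], [126, 127, 129], [127, 128, 130], [126, 127, 129], [109, 110, 110], [64, 63, 63], [65, 63, 63]] [[103, 100, 101], [114, 114, 116], [127, 127, 129], [128, 128, 130], [128, 129, 131], [130, 130, 132], [121, 122, 123], [84, 83, 84], [63, 60, 61], [63, 61, 61]] [[193, 192, 192], [194, 194, 195], [143, 144, 145], [170, 171, 172], [178, 179, 181], [179, 180, 181], [179, 181, 182], [175, 177, 178], [135, 136, 137], [190, 190, 190], [191, 191, 192], [190, 190, 190]]
[[ 0.4551 -0.3192]
 [ 0.4542 -0.3038]
 [ 0.5334 -0.2969]
 [ 0.5345 -0.3143]] [ 0.4943 -0.3086]
angle 4.2443022145770195 0.07956274868248434
tool shift mm [ 4.3 -3.5 -0. ] tool x dir -176.4965386053806
hub [0.5457 0.13   0.0839]
end [0.5336 0.13   0.158 ]
```

```bash
python3 -m pendant '[[0.6,4,-3.5,50,-1],[0.6,4,-3.5,100,-1],[0.6,4,-3.5,150,-1],[0.6,4,-3.5,169,-1],[0.5,4,-3.5,169,-1],[0.3,4,-3.5,169,-1],[0.2,4,-3.5,169,-1],[0.15,4,-3.5,169,-1]]' 60;  python3 -m pendant '[[0.15,0,0,0,0],[0.15,0,0,0,0],[0.15,0,0,0,0],[0.15,0,0,0,0]]'; python3 - <<'E'
from h import *
print(manip.get_state()['force'],manip.get_state()['moment'])
E
```

```text
time_s: 7.82
eef_pos: [0.4948, -0.3095, 0.0827]
orientation: [-0.124, 3.137, -0.001]
force: [1.0, 2.3, 2.9]
grip_width: 0.196
time_s: 8.32
eef_pos: [0.4947, -0.3096, 0.0826]
orientation: [-0.123, 3.137, -0.001]
force: [-0.0, 2.9, 6.9]
grip_width: 0.198
[-0.03516009  2.91108448  6.8879758 ] [ 0.56460778 -0.21849903 -0.00342584]
```

```bash
python3 -m pendant '[[0.15,0,0,-30,0],[0.15,0,0,-80,0],[0.15,0,0,-130,0],[0.15,0,0,-180,0],[0.15,-10,45,-188,-5],[0.15,-20,100,-188,-13],[0.15,-30,150,-188,-20],[0.15,-45,200,-188,-26]]';  python3 -m pendant '[[0.15,-17,43,0,-2],[0.15,-33,87,0,-4],[0.15,-53,119,0,-4],[0.15,-78,124,0,-4],[0.15,-78,124,0,-4],[0.15,-78,124,0,-4]]'; python3 - <<'E'
from h import *
import pickle
s=manip.get_state();R=cv2.Rodrigues(np.array(s['orientation']))[0];print(s['force'],s['moment'],R.round(3).tolist())
W=cap('wrist','wrist4.png');S=cap('scene','scene4.png');D=cap('side');pickle.dump((W,S,D),open('p4.pkl','wb'))
v=np.vstack([np.hstack([cv2.resize(W['frame'],(400,300)),cv2.resize(S['frame'][90:210,250:350],(360,300),interpolation=cv2.INTER_CUBIC)]),cv2.resize(D['frame'][150:290,155:340],(760,300),interpolation=cv2.INTER_CUBIC)])
cv2.imwrite('pics/v4.png',v)
E
```

```text
time_s: 9.32
eef_pos: [0.5221, -0.1055, 0.2692]
orientation: [0.831, -3.029, 0.001]
force: [1.4, -0.3, -0.5]
grip_width: 0.197
time_s: 10.07
eef_pos: [0.5263, 0.0393, 0.2689]
orientation: [0.932, -2.998, 0.001]
force: [-0.2, -0.4, -1.6]
grip_width: 0.203
[-0.23079178 -0.41902428 -1.64148389] [-0.03500047 -0.01473574  0.00643625] [[-0.824, -0.567, -0.001], [-0.567, 0.824, -0.001], [0.002, 0.0, -1.0]]
```

View pics/v4.png

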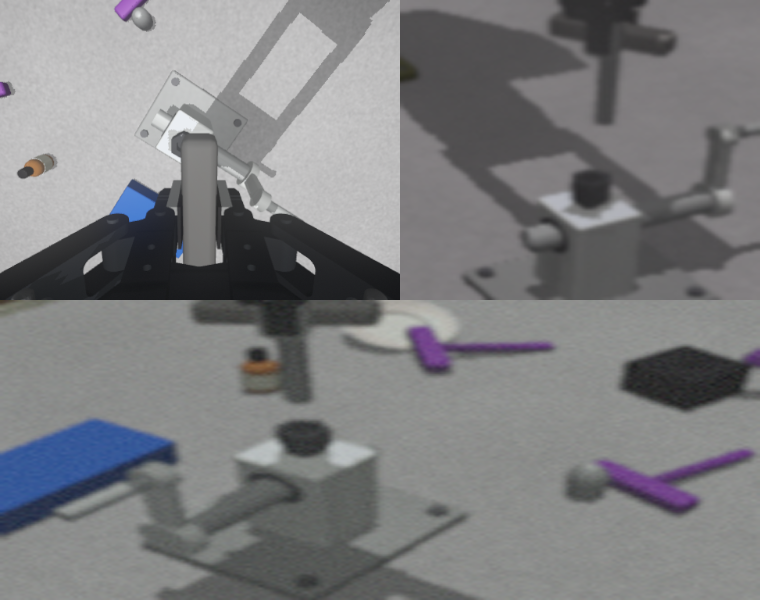

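The key hangs plumb in the grip. Scene: tip ≈(306.7,139.6), screw top ≈(303.3,160.4). Side: tip ≈(227.5,197.6), screw top ≈(228.8,209.3). I'll refine these in code and check the arm's angle.

```bash
python3 - <<'E'
from h import *
import pickle
W,S,D=pickle.load(open('p4.pkl','rb'))
s=manip.get_state();print(s['eef_pos'])
h,_=tri([ray(S,(339.4,170)),ray(D,(200,259.7))]);e,_=tri([ray(S,(339.4,142.8)),ray(D,(192.7,231.7))]);print('hub',h.round(4),'end',e.round(4),'swing~',np.arctan2(-(e-h)[0],(e-h)[2]).round(3))
gs=cv2.cvtColor(S['frame'],6);gd=cv2.cvtColor(D['frame'],6)
print('S shank');[print(r,gs[r,296:320].tolist()) for r in (126,130,134,137,138,139,140,141,142)]
print('D shank');[print(r,gd[r,216:240].tolist()) for r in (180,185,190,194,195,196,197,198,199,200)]
print('S head');[print(r,gs[r,292:316].tolist()) for r in range(156,178,2)]
print('D head');[print(r,gd[r,216:244].tolist()) for r in range(203,222,2)]
E
```

```text
[0.52638669 0.03899792 0.26914107]
hub [0.5354 0.1263 0.0816] end [0.5347 0.1261 0.161 ] swing~ 0.009
S shank
126 [126, 125, 124, 124, 125, 125, 125, 121, 104, 79, 69, 69, 70, 81, 105, 122, 126, 126, 126, 126, 127, 126, 125, 124]
130 [124, 125, 126, 125, 125, 125, 124, 117, 98, 76, 68, 69, 71, 86, 109, 123, 127, 126, 125, 126, 125, 125, 126, 126]
134 [123, 123, 124, 124, 124, 123, 122, 113, 93, 74, 69, 69, 73, 92, 112, 122, 125, 125, 125, 126, 126, 126, 126, 126]
137 [124, 125, 125, 124, 125, 123, 120, 109, 89, 72, 68, 68, 75, 100, 119, 124, 124, 125, 125, 126, 128, 129, 128, 129]
138 [124, 125, 125, 125, 124, 124, 121, 111, 91, 74, 70, 69, 77, 101, 120, 125, 126, 126, 126, 127, 127, 128, 128, 128]
139 [124, 125, 125, 125, 125, 124, 122, 115, 101, 89, 82, 82, 91, 109, 121, 125, 126, 126, 126, 126, 126, 127, 127, 127]
140 [119, 123, 125, 125, 125, 125, 123, 122, 117, 113, 109, 109, 113, 119, 123, 125, 126, 126, 126, 127, 126, 126, 126, 127]
141 [106, 117, 123, 125, 125, 125, 124, 125, 125, 125, 123, 123, 124, 125, 126, 126, 127, 126, 126, 126, 127, 126, 126, 126]
142 [92, 105, 116, 12
[... 3229 characters left out ...]
, 139, 140, 143, 142, 141, 142]
213 [139, 139, 139, 137, 139, 119, 90, 62, 49, 60, 60, 63, 64, 62, 64, 61, 57, 53, 61, 92, 127, 134, 139, 142, 140, 143, 146, 144]
215 [139, 137, 142, 151, 159, 158, 134, 87, 49, 49, 55, 53, 57, 53, 58, 51, 54, 55, 60, 97, 140, 151, 152, 147, 147, 145, 145, 144]
217 [143, 156, 168, 180, 188, 186, 166, 130, 79, 52, 54, 55, 61, 49, 54, 50, 51, 55, 84, 136, 172, 185, 184, 175, 171, 163, 156, 148]
219 [173, 182, 187, 187, 189, 189, 181, 149, 96, 65, 53, 59, 58, 50, 57, 53, 57, 62, 116, 169, 184, 189, 188, 188, 187, 186, 182, 176]
221 [186, 188, 186, 189, 189, 183, 171, 141, 109, 79, 69, 60, 59, 52, 59, 62, 77, 101, 130, 166, 180, 189, 190, 188, 189, 186, 188, 188]
```

```bash
python3 - <<'E'
from h import *
import pickle
W,S,D=pickle.load(open('p4.pkl','rb'))
def ax(ps,pd):
    A=[];b=[]
    for c,p in((S,ps),(D,pd)):
        o,d=ray(c,p);n=np.array([-d[1],d[0]]);n/=np.linalg.norm(n);A.append(n);b.append(n@o[:2])
    return np.linalg.solve(A,b)
k=ax((306.4,134),(227.05,194.5));h=ax((302.5,165),(228.5,213))
s=manip.get_state();R=cv2.Rodrigues(np.array(s['orientation']))[0]
print('key',k.round(4),'head',h.round(4),'tcp',s['eef_pos'].round(4)); d=h-k;print('world d',d.round(4),'tool',(R.T@np.r_[d,0]*1000).round(1))
for nm,c,p in(('tipS',S,(306.3,139.8)),('tipD',D,(227.3,197.6))):
    o,dv=ray(c,p);t=(k-o[:2])@dv[:2]/(dv[:2]@dv[:2]);print(nm,(o+t*dv)[2].round(4))
for nm,c,p in(('topS',S,(302.7,160.3)),('topD',D,(228.6,210))):
    o,dv=ray(c,p);t=(h-o[:2])@dv[:2]/(dv[:2]@dv[:2]);print(nm,(o+t*dv)[2].round(4))
E
```

```text
key [0.5163 0.0464] head [0.5278 0.0331] tcp [0.5264 0.039  0.2691]
world d [ 0.0115 -0.0133] tool [ -2.  -17.5  -0. ]
tipS 0.1812
tipD 0.1991
topS 0.1342
topD 0.1525
```

Both methods agree: the screw axis is at TCP ≈ (0.5385, 0.0256). I'll move over it and lower the key stepwise, watching the force.

```bash
python3 -m pendant '[[0.15,-2.2,-17.7,0,0],[0.15,-2.2,-17.7,20,0],[0.15,-2.2,-17.7,38,0],[0.15,-2.2,-17.7,42,0],[0.15,-2.2,-17.7,46,0],[0.15,-2.2,-17.7,49,0],[0.15,-2.2,-17.7,49,0]]'; python3 -m pendant '[[0.15,0,0,2,0],[0.15,0,0,4,0],[0.15,0,0,4,0]]'
```

```text
time_s: 11.1
eef_pos: [0.539, 0.0265, 0.2206]
orientation: [-0.932, 3.0, -0.0]
force: [0.4, -1.2, -1.1]
grip_width: 0.197
time_s: 11.48
eef_pos: [0.539, 0.0261, 0.2165]
orientation: [-0.933, 3.0, -0.002]
force: [0.4, -1.2, -1.5]
grip_width: 0.202
```

```bash
for i in 1 2 3; do python3 -m pendant '[[0.15,0,0,1,0],[0.15,0,0,2,0],[0.15,0,0,2,0]]' | egrep 'eef|force'; done
```

```text
eef_pos: [0.5389, 0.0263, 0.2141]
force: [-0.1, -2.2, -0.3]
eef_pos: [0.5389, 0.0263, 0.2122]
force: [0.9, -3.6, -0.5]
eef_pos: [0.5389, 0.0264, 0.2102]
force: [-0.6, -3.4, -0.6]
```

```bash
for i in 1 2 3; do python3 -m pendant '[[0.15,0.1,-0.2,1,0],[0.15,0.2,-0.4,2,0],[0.15,0.2,-0.4,3,0],[0.15,0.2,-0.4,3,0]]' | egrep 'eef|force'; done; python3 - <<'E'
from h import *
print(manip.get_state()['moment'])
E
```

```text
eef_pos: [0.5388, 0.0262, 0.2071]
force: [0.5, -3.2, -0.2]
eef_pos: [0.5393, 0.0261, 0.2062]
force: [-3.0, -1.3, 11.2]
eef_pos: [0.5399, 0.026, 0.2057]
force: [-4.5, -0.3, 25.4]
[-0.35674318  1.43830459 -0.05905554]
```

The key has bottomed (tip ≈ 0.128, 14–18 mm below the mouth). I'll ease off 1.5 mm, then turn clockwise while logging torque.

```bash
cat > m.py <<'E'
from h import *
s=manip.get_state();R=cv2.Rodrigues(np.array(s['orientation']))[0]
print('t',round(s['time_s'],2),'bar',np.degrees(np.arctan2(-R[1,0],-R[0,0])).round(1),'z',s['eef_pos'].round(4),'F',s['force'].round(1),'M',s['moment'].round(3),'q6',s['joint_pos'][5].round(3))
E
python3 -m pendant '[[0.15,0,0,-1,0],[0.15,0,0,-1.8,0],[0.15,0,0,-1.8,0]]'>/dev/null; python3 m.py
for i in 1 2 3 4; do python3 -m pendant '[[0.15,0,0,0.1,1.5],[0.15,0,0,0.2,3],[0.15,0,0,0.2,3]]'>/dev/null; python3 m.py; done
```

```text
t 14.47 bar 34.5 z [0.5395 0.026  0.206 ] F [-3.9 -1.  15.6] M [-0.354  0.926 -0.05 ] q6 -2.205
t 14.85 bar 31.5 z [0.5396 0.0259 0.206 ] F [-3.6 -1.7 18. ] M [-0.361  1.045  0.008] q6 -2.153
t 15.22 bar 28.5 z [0.5396 0.0258 0.2059] F [-4.3 -2.  18.2] M [-0.452  1.093  0.116] q6 -2.1
t 15.6 bar 25.5 z [0.5396 0.0256 0.2059] F [-4.8 -2.7 20. ] M [-0.485  1.128  0.076] q6 -2.048
t 15.97 bar 22.5 z [0.5396 0.0255 0.2057] F [-4.9 -2.5 18.9] M [-0.593  1.187  0.181] q6 -1.996
```

```bash
python3 -m pendant '[[0.15,0,0,-1.5,0],[0.15,0,0,-3,0],[0.15,0,0,-3,0]]'>/dev/null; python3 m.py
for i in 1 2 3; do python3 -m pendant '[[0.15,0,0,0.1,1.5],[0.15,0,0,0.2,3],[0.15,0,0,0.2,3]]'>/dev/null; python3 m.py; done
```

```text
t 16.35 bar 22.5 z [0.5391 0.0254 0.2061] F [-1.8 -2.7  7.9] M [-0.766  0.52   0.083] q6 -1.996
t 16.73 bar 19.5 z [0.5391 0.0253 0.206 ] F [-1.6 -3.4  8.4] M [-0.754  0.509  0.16 ] q6 -1.943
t 17.1 bar 16.5 z [0.5391 0.0252 0.2057] F [-2.2 -3.   8.8] M [-0.763  0.542  0.16 ] q6 -1.891
t 17.48 bar 13.5 z [0.5391 0.0252 0.2056] F [-2.3 -3.1  7.3] M [-0.791  0.511  0.179] q6 -1.839
```

```bash

for i in 1 2 3 4 5; do python3 -m pendant '[[0.15,0,0,0,1.5],[0.15,0,0,0.1,3],[0.15,0,0,0.1,3],[0.15,0,0,0.1,3]]'>/dev/null; python3 m.py; done
```

```text
t 17.98 bar 10.6 z [0.539  0.0251 0.2053] F [-1.7 -3.5  6.9] M [-0.886  0.543  0.196] q6 -1.786
t 18.48 bar 7.6 z [0.539  0.025  0.2051] F [-2.5 -3.9  6.5] M [-0.914  0.48   0.207] q6 -1.734
t 18.98 bar 4.6 z [0.5389 0.025  0.205 ] F [-2.1 -4.3  6.5] M [-0.904  0.493  0.153] q6 -1.682
t 19.48 bar 1.6 z [0.5388 0.025  0.2047] F [-2.6 -3.4  6.1] M [-1.012  0.463  0.227] q6 -1.629
t 19.98 bar -1.4 z [0.5388 0.025  0.2045] F [-2.3 -3.7  5.5] M [-1.019  0.45   0.232] q6 -1.577
```

```bash

for i in 1 2 3 4; do python3 -m pendant '[[0.15,0,0,0,1.5],[0.15,0,0,0.1,3],[0.15,0,0,0.1,3],[0.15,0,0,0.1,3]]'>/dev/null; python3 m.py; done
```

```text
t 20.48 bar -4.4 z [0.5387 0.0249 0.2044] F [-1.3 -4.4  5.2] M [-1.019  0.429  0.211] q6 -1.525
t 20.98 bar -7.5 z [0.5387 0.0249 0.2041] F [-1.4 -4.   6.1] M [-0.967  0.421  0.191] q6 -1.472
t 21.48 bar -10.5 z [0.5386 0.0249 0.204 ] F [-1.8 -5.2  5.4] M [-1.098  0.51   0.188] q6 -1.419
t 21.98 bar -13.5 z [0.5386 0.0249 0.2038] F [-2.5 -4.2  5.3] M [-1.106  0.491  0.265] q6 -1.367
```

```bash

for i in 1 2 3; do python3 -m pendant '[[0.15,0,0,0,1.5],[0.15,0,0,0.1,3],[0.15,0,0,0.1,3],[0.15,0,0,0.1,3]]'>/dev/null; python3 m.py; python3 -m pendant '[[0.15,0,0,0,0]]'>/dev/null; python3 m.py;  done
```

```text
t 22.48 bar -16.5 z [0.5385 0.0248 0.2037] F [-2.5 -4.1  5.2] M [-1.112  0.566  0.26 ] q6 -1.315
t 22.6 bar -16.5 z [0.5385 0.0249 0.2037] F [-1.6 -4.5  5.4] M [-1.102  0.549  0.224] q6 -1.315
t 23.1 bar -19.5 z [0.5385 0.0249 0.2036] F [-3.2 -3.4  5.1] M [-1.124  0.666  0.299] q6 -1.262
t 23.23 bar -19.5 z [0.5385 0.0249 0.2036] F [-2.1 -4.   5.3] M [-1.181  0.571  0.3  ] q6 -1.262
t 23.73 bar -22.5 z [0.5384 0.0248 0.2034] F [-2.7 -4.3  4.8] M [-1.211  0.545  0.273] q6 -1.21
t 23.85 bar -22.5 z [0.5384 0.0248 0.2034] F [-2.2 -4.2  5.2] M [-1.178  0.579  0.315] q6 -1.21
```

```bash

for i in 1 2; do python3 -m pendant '[[0.15,0,0,0,1.5],[0.15,0,0,0.1,3],[0.15,0,0,0.1,3],[0.15,0,0,0.1,3]]'>/dev/null; python3 m.py; for j in 1 2 3; do python3 -m pendant '[[0.15,0,0,0,0]]'>/dev/null; python3 m.py;done;  done
```

```text
t 24.35 bar -25.5 z [0.5384 0.0248 0.2033] F [-2.  -4.6  5.6] M [-1.128  0.574  0.365] q6 -1.158
t 24.48 bar -25.5 z [0.5384 0.0248 0.2033] F [-2.1 -4.4  4.4] M [-1.124  0.561  0.277] q6 -1.158
t 24.6 bar -25.5 z [0.5383 0.0248 0.2033] F [-2.6 -4.2  4.3] M [-1.196  0.575  0.327] q6 -1.158
t 24.73 bar -25.5 z [0.5384 0.0248 0.2033] F [-2.6 -4.   5.5] M [-1.17   0.638  0.28 ] q6 -1.158
t 25.23 bar -28.5 z [0.5383 0.0249 0.2032] F [-2.8 -5.3  4.3] M [-1.149  0.642  0.36 ] q6 -1.105
t 25.35 bar -28.5 z [0.5383 0.0248 0.2031] F [-1.7 -4.4  6. ] M [-1.104  0.641  0.383] q6 -1.105
t 25.48 bar -28.5 z [0.5383 0.0248 0.2032] F [-2.3 -4.8  4.4] M [-1.173  0.604  0.281] q6 -1.105
t 25.6 bar -28.5 z [0.5383 0.0248 0.2032] F [-3.1 -4.6  4.8] M [-1.156  0.636  0.292] q6 -1.105
```

```bash

python3 -m pendant '[[0.15,0,0,0,1.5],[0.15,0,0,0.1,3],[0.15,0,0,0.1,3]]'>/dev/null; python3 m.py; for j in 1 2 3 4 5 6 7 8; do python3 -m pendant '[[0.15,0,0,0,0]]'>/dev/null; python3 m.py|grep -o 'M.*';done
```

```text
t 25.98 bar -31.5 z [0.5382 0.0248 0.203 ] F [-2.2 -4.8  5.1] M [-1.133  0.638  0.42 ] q6 -1.053
M [-1.184  0.612  0.377] q6 -1.053
M [-1.164  0.614  0.378] q6 -1.053
M [-1.167  0.6    0.42 ] q6 -1.053
M [-1.172  0.625  0.386] q6 -1.053
M [-1.142  0.596  0.347] q6 -1.053
M [-1.174  0.616  0.416] q6 -1.053
M [-1.139  0.601  0.36 ] q6 -1.053
M [-1.128  0.598  0.378] q6 -1.053
```

Torque excess is ≈0.17–0.185 Nm (mean 0.385 against 0.20 running), inside the tight window. I'll stop turning, release and retreat straight up.

```bash
python3 -m pendant '[[0.22,0,0,0,0],[0.28,0,0,0,0],[0.35,0,0,0,0],[0.45,0,0,0,0],[0.5,0,0,0,0],[0.5,0,0,0,0]]' 20; python3 -m pendant '[[0.5,0,0,-15,0],[0.5,0,0,-40,0],[0.5,0,0,-90,0],[0.5,50,0,-120,0],[0.5,110,0,-120,0],[0.5,110,0,-120,0],[0.5,110,0,-120,0]]'; python3 - <<'E'
from h import *
import pickle
W=cap('wrist');S=cap('scene','scene5.png');D=cap('side','side5.png');pickle.dump((W,S,D),open('p5.pkl','wb'))
v=np.vstack([np.hstack([cv2.resize(W['frame'],(400,300)),cv2.resize(S['frame'][90:210,250:370],(400,300),interpolation=cv2.INTER_CUBIC)]),cv2.resize(D['frame'][150:290,155:340],(800,300),interpolation=cv2.INTER_CUBIC)])
cv2.imwrite('pics/v5.png',v)
E
```

```text
time_s: 27.72
eef_pos: [0.5391, 0.0253, 0.2032]
orientation: [-0.852, -3.024, -0.0]
force: [-0.8, 0.6, -0.7]
grip_width: 0.497
time_s: 28.6
eef_pos: [0.4457, 0.0827, 0.3244]
orientation: [0.85, 3.022, 0.001]
force: [-0.1, 0.3, -0.2]
grip_width: 0.498
```

View pics/v5.png

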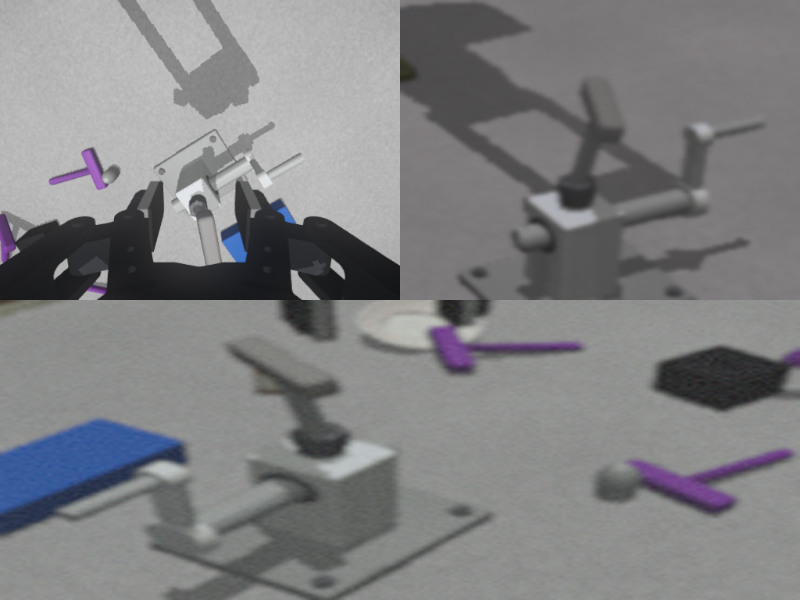

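The key stands in the screw but leans a little (scene bar (602,108) over head (577,182); side bar (283,367) over head (320,437)). The swing arm is upright and the bystanders are unmoved. I'll quantify the lean.

```bash
python3 - <<'E'
from h import *
import pickle
W,S,D=pickle.load(open('p5.pkl','rb'))
a,ra=tri([ray(S,(310.6,131.5)),ray(D,(220.4,180.5))]);b,rb=tri([ray(S,(303.1,162.8)),ray(D,(229,213.9))])
d=a-b;print(a.round(4),b.round(4),d.round(4),np.round(ra+rb,4),'lean',np.arctan2(np.linalg.norm(d[:2]),d[2]).round(3),'az',np.degrees(np.arctan2(d[1],d[0])).round(0))
c,_=tri([ray(S,(250+187/3.333,0.5+90+46)),ray(D,(192.7,231.7))])
h=tri([ray(S,(250+297/3.333,90+202/2.5)),ray(D,(155+203/4.324,150+235/2.143))])[0];e=tri([ray(S,(250+300/3.333,90+132/2.5)),ray(D,(155+168/4.324,150+170/2.143))])[0]
print('hub',h.round(4),'end',e.round(4),'swing',np.arctan2(-(e-h)[0],(e-h)[2]).round(3))
print(manip.get_state()['time_s'])
E
```

```text
[0.5422 0.0384 0.2212] [0.5346 0.0278 0.1337] [0.0076 0.0105 0.0876] [0.0024 0.0024 0.0022 0.0022] lean 0.148 az 54.0
hub [0.5347 0.1242 0.0798] end [0.5368 0.1237 0.1633] swing -0.025
28.75
```

Lean is ≈0.15 rad (limit 0.3), the tip is ≈16 mm below the mouth, and swing is ≈-0.02 rad. The gripper is clear, so I'm handing in.

```bash
python3 -c "
from cell import manip;print(manip.get_state()['force'],manip.get_state()['qvel'].round(3));print(manip.sign_off())"
```

```text
[-0.03270011 -0.38357328 -0.29628698] [-0.005  0.009  0.003  0.001  0.001  0.   ]
the job is handed in; nothing more can be done
None
```

I swung the arm upright, moved the grey key from its holder into the clamp screw and tightened it clockwise. The key is left standing in the screw. I handed the job in at about 29 s, with the gripper clear of everything; no verdict was reported.

Last checks:
- **Swing arm:** its angle is about -0.02 rad, against the ±0.1 allowed.
- **Tightness:** the torque averaged 0.385 Nm at the end, against about 0.20 Nm running. That is roughly 0.17–0.185 Nm above running, or about 41–46 N. The torque reading was noisy, by about ±0.04 Nm per sample.
- **Key:** it leans about 0.15 rad within the socket play (limit 0.3). The tip is about 16 mm below the mouth by the cameras. A rougher height estimate gave up to 20 mm, so the exact depth is uncertain but above 13 mm by either figure.
- **Bystanders:** none looked moved in the last pictures, judged by eye rather than measured.

One scene-camera reading taken midway put the arm at about 0.16 rad. I set it aside because two later two-camera readings gave 0.01 and -0.02 rad. On the way to the key I got a sign wrong in one move, so the arm took a detour through free space; it touched nothing.

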